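# Seat a flow cell in its holder and shut the gate

## Robot

A 6-joint arm with a two-finger parallel gripper is mounted at the origin on a cart in front of the work surface, level with it; the furniture and walls round the work are solid. World frame = base frame: x ahead of the robot, y to its left, z up, the work surface at z = 0. Lengths are in m, angles in rad, forces in N, time in s.
With the tool pointing down it reaches from about 0.425 to 1.125 m from the base axis. Payload 14.9 kg.
Tool frame: the origin (TCP) lies at the centre of the arm's flange, where the gripper is bolted on; the fingertips stand 191 mm ahead of it and the grasp point (between the pads) lies 172 mm ahead of it (manip.finger_overhang is the z of the fingertips in the tool frame, in m); z points along the fingers, y is the line along which they close (so a half turn about z gives the same grasp; the last joint's range is limited). The gripper opens to 91 mm and grips with 3 to 60 N. Pads are 32 mm wide; open, the fingers measure 118 mm over their backs; the gripper's body (76 mm by 178 mm) begins 60 mm behind the grasp point.
Start: joints at [-1.279, 0.379, 1.734, -0, 1.028, -0.033], TCP at [0.223, -0.663, 0.405] pointing down, gripper open.
Joint ranges: [-2.77, 2.77], [-0.74, 2.19], [0, 2.66], [-1.06, 4.2], [0.31, 2.87], [-3.08, 3.08]. Speed limits (rad/s): [1.89, 1.89, 2.39, 3.14, 3.14, 3.14].

## Interface

Orientations are given as a unit quaternion [x, y, z, w].
In Python, from bench import manip, imaging, workorder, spotter gives the robot as it stands. The module is installed in compiled form; this text tells all that it offers.
- The arm moves only by the shell command python3 -m creep 'ROWS' [FORCE]. ROWS is JSON, a list of rows, each an object with "linear": the shift along the tool's x, y, z in units of 25 mm (1.0 is 25 mm), a list of three; "angular": the turn, a rotation vector about the tool's x, y, z in units of 8 degrees (1.0 is 8 degrees), a list of three; "grip": the opening, from -1 (shut) to 1 (fully open). A call has 1 to 5 rows; each row shifts and turns the commanded pose from where the row before left it, along the tool's axes as they then stand; what a row does not reach is not made up. A row lasts 1/10 s, in which the tool goes at most 50 mm and 8.59 degrees, less where a joint would pass 70% of its speed; a pose out of reach is approached as far as the arm can. A call is refused whole if a number of a shift passes 1 or a number of a turn 1, either way. A call with a gripper value outside its range is refused whole. The fingers move at their own pace and stop on an object; FORCE is the grip in N (left out, the last holds). Time passes only in rows, so rows that do not move let the fingers close. It gives the time, the measured TCP pose, the force, the opening and the grip force at its end, in the units of the state.
- manip.get_state(): the state, without advancing time (a new reading comes with each control period).
- imaging.grab_frame(name): name is "side" or "top"; returns a dict with "image" (400x640x3 uint8, blue, green, red), "mtx" (3x3 intrinsics, pixels), "distortion" ([k1, k2, p1, p2, k3] as OpenCV has them; the pictures are not rectified), "origin" and "attitude" of the camera in the world. Camera axes: x right, y down, z forward; pixel columns grow to the right and rows downward; lengths in m; the calibration is good to about 2 mm. A picture is of the moment at which its call begins. There is no depth.
- workorder.close_job(): hands the job in; it is judged then, once.
Trained networks look in the newest picture that a camera, given by its name, has taken for a name from the list of things; names that differ only in an ending like _2 or _b are one class to them, and where a whole thing is asked for, a point or a joint stands for the part that bears it (a point fixed in the world has none). Each returns a list of dicts, best first, with "p" (0 to 1); they miss things now and then, are a little off and sometimes report something else, mostly with a low value. They report only what shows in the picture. A call takes as long as a camera call.
- spotter.boxes_of(camera, query): "position" ([x, y, z] in m, in world coordinates, good to about 4 mm: the middle of the surface that is visible of it).
- spotter.silhouettes(camera, query): "pixels" (400x640 bool, what is visible of it).
- spotter.pinpoint(camera, query): "position" ([x, y, z] in m, in world coordinates, good to about 4 mm: a listed point, or the origin of a listed thing).
The state is a dict: "t": time; "joints": joint angles; "joint_vel": joint speeds; "joint_torque": joint torques, N m; "tool_pos": TCP position; "ee_rot": TCP orientation; "force": force on the tool from outside, world axes, zero at the start; "torque": the same for the moment, N m; "finger_gap": opening from 0.0 (shut) to 1.0 (fully open); "grasp_force": force on a finger pad.
Only numpy, scipy, OpenCV 4.12 (cv2) and the standard library are available. Lean on these libraries where they do the work, as an engineer would, in place of code of your own. Each camera call takes 0.05 s, during which the arm holds its last target. There are 200 camera calls.

## Task

On the dark holder plate, push the loose blue-and-white flow cell flat against the long back rail, then, keeping it against the rail, slide it along into the corner pocket until it is home against the end stop. After that, push the gate with the red knob round behind it until it is fully shut, so the cell is trapped, and take the hand away. Only push with the fingertips: do not lift the cell off the plate, and leave the other things where they are.

Things in the scene. Friction and masses are not known exactly. Their poses are not given: they have to be found in the camera images.
- holder: Fixed dark metal plate, 230 (x) x 110 (y) mm, top face 10 mm above the bench; it stands elsewhere and turned otherwise each time. Origin: centre of its underside. x runs along the rail towards the pocket (to the right seen from the robot), y across towards the rail, z up. Aluminium rail and end stop stand 13 mm above its top face, the front lip 8 mm; the rest is flat.
- rail_face (a point): Middle of the upper edge of the rail's inner face. The rail is 12 mm thick and runs the whole length of the plate's back edge, inner face at y = +43 mm of the holder. Room round it: a tall incubator stands on the right beyond the plate, a microscope 0.43 m high on the left towards the robot; draw the arm in before swinging past them.
- stop_face (a point): On the upper edge of the end stop's face, which closes the rail's +x end: face at x = +95 mm of the holder, from y = -9 mm to the rail.
- lip_mouth (a point): Inner corner of the front lip's open end, at x = +47, y = +5 mm of the holder. The lip is a bar 14 mm thick that runs from here parallel to the rail to the end stop, so the corner pocket between lip and rail is 38 mm wide, 48 mm long and open at its -x end.
- flow_cell: Loose flow cell, one solid block 50 (its x) x 36 (its y) x 12 mm high, 40 to 85 g, white with a blue top showing a white meander. Origin: centre of its underside. It starts flat on the left part of the plate, in front of the rail and clear of it, up to 0.45 rad askew. Its top is 22 mm above the bench. In the pocket its x lies along the rail.
- pocket (a point): Where the flow cell's origin is when it is home (touching rail and end stop): on the plate's top face at x = +70, y = +25, z = +10 mm of the holder.
- gate_pivot (a point): Upright pivot axis of the gate, at the plate's top face, x = +39, y = -2 mm of the holder, just before the lip's open end; the gate's round hub there has a radius of 7 mm.
- gate (a joint): Gate angle, 0 (open) to 1.92 rad (shut, at its stop), growing clockwise seen from above; starts at 0 to 0.3, stays where left (about 1 N at the knob moves it). The arm points from the pivot at 200 degrees minus this angle, counter-clockwise from the holder's +x: open, back along the plate in front of the cell's way; shut, straight at the rail, 1.5 mm behind a cell that is home.
- gate_knob (a point): Centre of the top of the red knob on the gate, 34 mm from the pivot; knob 11 mm across, 10 to 24.5 mm above the plate's top face. The gate's flat steel arm is 9 mm wide, reaches 44.5 mm from the pivot and lies 2.5 to 10 mm above the plate's top face. Push the knob or the arm's side.
- cover_slips: Small carton 35 x 34 x 14 mm, loose, standing on the plate in front of the lip, around x = +85, y = -34 mm of the holder. Origin: centre of its underside. Leave alone.
- objective_can: Black screw canister, 36 mm across, 60 mm high, loose on the bench beyond the -x end of the plate. Origin: centre of its underside. Leave alone.
- petri_dish: Closed petri dish, 70 mm across, 15 mm high, loose on the bench behind the plate. Origin: centre of its underside. Leave alone.

How it is judged:
On the way, in this order (a step that is already met when the one before it is completed fails the run):
1. the flow cell lies flat against the rail, still outside the pocket (y of flow_cell in the frame of holder above 0.0225 m and angle between the x axis of flow_cell and the x axis of holder, either way round below 0.07 rad and x of flow_cell in the frame of holder below 0.02 m), for 0.2 s.
2. the flow cell is home in the pocket, the gate not yet shut (horizontal distance between flow_cell and pocket below 0.003 m and y of flow_cell in the frame of holder above 0.0225 m and angle between the x axis of flow_cell and the x axis of holder, either way round below 0.07 rad and value of joint gate below 1.5 rad), for 0.2 s.
3. the gate is shut behind the cell (value of joint gate above 1.84 rad), for 0.2 s.
At the end, for the whole second after the job is handed in: The flow cell lies at rest on the plate in the pocket, its origin within 3 mm of the home point, against the rail (within 2.5 mm) and square to it (within 0.07 rad), with the gate shut behind it (within 0.08 rad of its stop) (horizontal distance between flow_cell and pocket below 0.003 m and y of flow_cell in the frame of holder above 0.0225 m and angle between the x axis of flow_cell and the x axis of holder, either way round below 0.07 rad and value of joint gate above 1.84 rad and z of flow_cell in the frame of holder between 0.008 and 0.012 m and linear speed of flow_cell below 0.01 m/s); the robot touches nothing.
It fails at once if the flow cell is lifted or tipped off the plate's face (z of flow_cell in the frame of holder above 0.017 m or angle between flow_cell's own z axis and vertical above 0.3 rad).
It fails at once if the flow cell is pushed off the plate (z of flow_cell in the frame of holder below 0.004 m).
It fails at once if the flow cell is moved along the plate towards the pocket while more than 6 mm away from the rail (x of flow_cell in the frame of holder above -0.012 m and y of flow_cell in the frame of holder below 0.019 m).
It fails at once if one of the other things is moved more than 15 mm (distance of any of cover_slips, objective_can, petri_dish from where it was at the start of the episode above 0.015 m).
It also fails if it takes over 56 s, if anything falls off the work surface, if the arm or the gripper's body presses on something with over 40 N, if the wrist force passes 120 N, or if a joint passes its speed limit or range.

## Working session

There is one attempt and no reset: what is moved stays moved. The work goes in short steps, Python scripts to look and compute and a shell command to move; the robot and the scene stay as the last step left them, time stands still between calls to the robot, and variables do not carry over. Pictures are saved under pics/ and viewed, at most 10 in all, crops included, and the job is handed in when it is done.

```bash
mkdir -p pics; python3 - <<'E'
from bench import manip, imaging, spotter
import cv2
s=manip.get_state(); print(s)
print(manip.finger_overhang)
for c in("top","side"):
    f=imaging.grab_frame(c); cv2.imwrite(f"pics/{c}0.png",f["image"])
    print(c,f["mtx"],f["distortion"],f["origin"],f["attitude"])
    for q in("holder","rail_face","stop_face","lip_mouth","flow_cell","pocket","gate_pivot","gate_knob","cover_slips","objective_can","petri_dish"):
        r=spotter.pinpoint(c,q); print(q,[([round(float(v),4) for v in d["position"]],round(d["p"],2)) for d in r[:2]])
E
```

```text
{'t': 0.0, 'joints': array([-1.27929809e+00,  3.79392118e-01,  1.73476106e+00, -2.22385223e-05,
        1.02850205e+00, -3.32847646e-02]), 'joint_vel': array([-0.00048928,  0.00116759, -0.00124666, -0.00060683,  0.00146313,
       -0.00062621]), 'joint_torque': array([ 4.45527359e-03, -7.63719249e+01, -4.34369302e+01,  6.52049622e-02,
        4.24647506e-02, -2.27585298e-05]), 'tool_pos': array([ 0.22332314, -0.66322837,  0.40410941]), 'ee_rot': array([ 9.86842383e-01,  1.61684347e-01, -7.78445712e-05, -5.25643952e-04]), 'force': array([-0.30032648, -0.62124423, -0.53891395]), 'torque': array([-0.02319432,  0.002933  , -0.00874946]), 'grasp_force': 0.0, 'finger_gap': 0.9972470817323945}
0.1908
top [[512.3836191    0.         309.86177038]
 [  0.         512.3836191  195.06452032]
 [  0.           0.           1.        ]] [-0.00565278  0.          0.          0.          0.        ] [0.40679014 0.09999644 0.90105387] [ 0.7079504  -0.7011384   0.05035703 -0.06837648]
holder [([0.4974, 0.0692, -0.0039], 0.58)]
rail_face [([0.534, 0.0968, 0.0204], 0.94)]
stop_face [([0.5787, 0.0103, 0.0
[... 544 characters left out ...]
 [-0.043054  0.        0.        0.        0.      ] [0.44888513 0.81934604 0.50700627] [-0.06531313  0.86675544 -0.49341829  0.03174251]
holder [([0.504, 0.0697, 0.0015], 0.96)]
rail_face [([0.5347, 0.0941, 0.0252], 0.89)]
stop_face [([0.5757, 0.0062, 0.0198], 0.78)]
lip_mouth [([0.5266, 0.036, 0.0202], 0.65)]
flow_cell [([0.5259, -0.0187, 0.015], 0.56), ([0.452, 0.1072, 0.0104], 0.54)]
pocket [([0.5593, 0.0257, 0.01], 0.67)]
gate_pivot [([0.5229, 0.0408, 0.0105], 0.92), ([0.3958, 0.2103, -0.0008], 0.61)]
gate_knob [([0.4966, 0.0602, 0.0364], 0.47)]
cover_slips [([0.5239, -0.0197, 0.0122], 0.53)]
objective_can [([0.3946, 0.2091, 0.0011], 0.47)]
petri_dish [([0.6923, 0.1413, -0.0005], 0.95)]
```

View pics/top0.png

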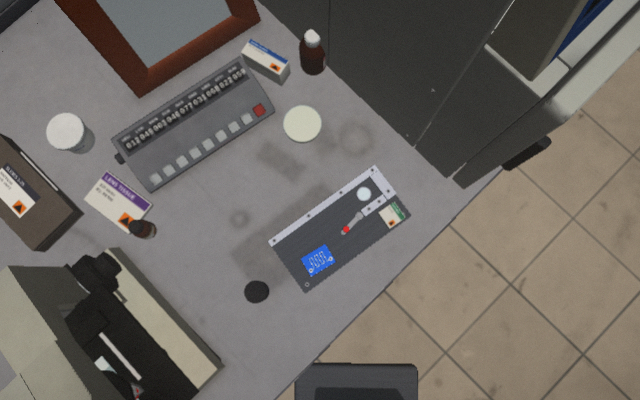

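View pics/side0.png

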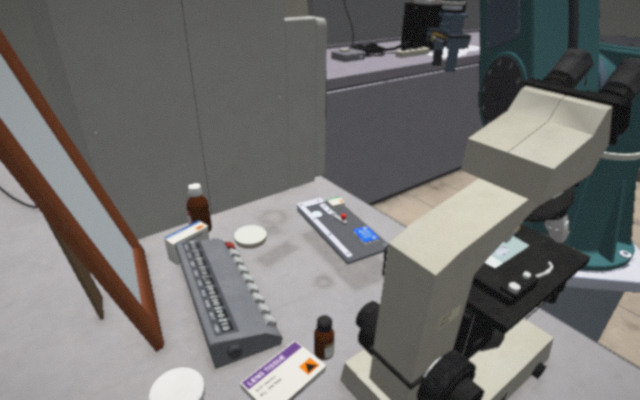

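```bash
cat > h.py <<'E'
import numpy as np, cv2
from scipy.spatial.transform import Rotation as R
def ray(f,uv):
    uv=np.atleast_2d(np.array(uv,float))[:,None]
    n=cv2.undistortPoints(uv,f["mtx"],np.array(f["distortion"]))[:,0]
    return R.from_quat(f["attitude"]).apply(np.c_[n,np.ones(len(n))])
def onplane(f,uv,z):
    d=ray(f,uv); o=np.array(f["origin"]); return o+d*((z-o[2])/d[:,2:])
def proj(f,P):
    Rc=R.from_quat(f["attitude"]).inv(); t=-Rc.apply(f["origin"])
    return cv2.projectPoints(np.array(P,float).reshape(-1,1,3),Rc.as_rotvec(),t,f["mtx"],np.array(f["distortion"]))[0][:,0]
E
python3 - <<'E'
from h import *
from bench import imaging
f=imaging.grab_frame("top")
im=f["image"]
px=[(457,187),(330,75),(500,165),(270,400),(385,160),(412,150),(220,370),(115,250),(90,200)]
for p,w in zip(px,onplane(f,px,0.0)): print(p,w[:2].round(3),round(float(np.hypot(*w[:2])),3))
px=[(270,241),(375,166),(411,213),(306,291)]
print(onplane(f,px,0.01).round(4))
g=imaging.grab_frame("side")
px=[(325,180),(300,185),(325,20)]
print(onplane(g,px,0).round(3))
cv2.imwrite("pics/c1.png",cv2.resize(im[155:300,250:430],None,fx=4,fy=4,interpolation=cv2.INTER_CUBIC))
cv2.imwrite("pics/c2.png",cv2.resize(g["image"][170:280,280:400],None,fx=5,fy=5,interpolation=cv2.INTER_CUBIC))
E
```

```text
(457, 187) [ 0.576 -0.137] 0.592
(330, 75) [0.786 0.089] 0.791
(500, 165) [ 0.617 -0.215] 0.653
(270, 400) [0.211 0.187] 0.282
(385, 160) [ 0.625 -0.011] 0.625
(412, 150) [ 0.643 -0.059] 0.646
(220, 370) [0.258 0.273] 0.375
(115, 250) [0.458 0.468] 0.655
(90, 200) [0.548 0.52 ] 0.755
[[ 0.4763  0.1922  0.01  ]
 [ 0.6112  0.0086  0.01  ]
 [ 0.5275 -0.0533  0.01  ]
 [ 0.3914  0.1283  0.01  ]]
[[ 0.566 -0.163  0.   ]
 [ 0.629 -0.122  0.   ]
 [ 1.078 -4.133  0.   ]]
```

View pics/c1.png

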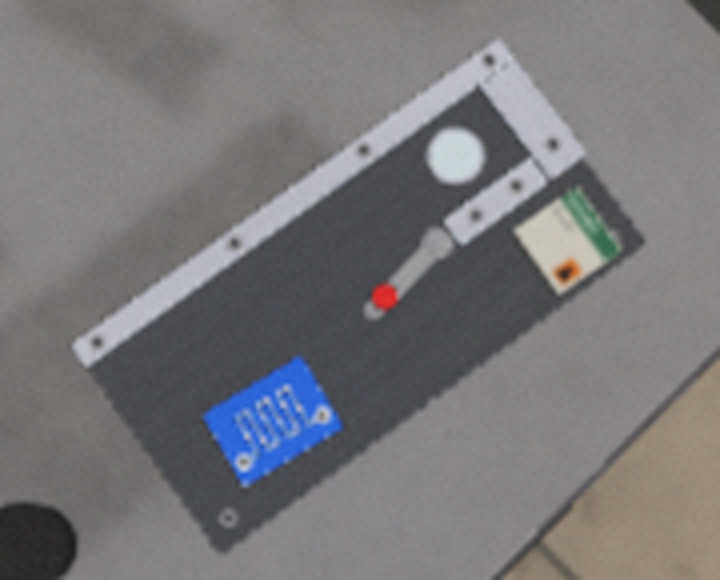

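```bash
cat >> h.py <<'E'
def toW(H,p):
    c,s=np.cos(H[2]),np.sin(H[2]); p=np.atleast_2d(np.array(p,float))
    return np.c_[H[0]+c*p[:,0]-s*p[:,1],H[1]+s*p[:,0]+c*p[:,1],p[:,2]]
def toH(H,w):
    c,s=np.cos(H[2]),np.sin(H[2]); w=np.atleast_2d(np.array(w,float)); d=w[:,:2]-H[:2]
    return np.c_[c*d[:,0]+s*d[:,1],-s*d[:,0]+c*d[:,1],w[:,2]]
E
python3 - <<'E'
from h import *
from bench import imaging
from scipy.optimize import least_squares
f=imaging.grab_frame("top")
cv=lambda L:(np.array(L,float)+.5)/4-.5+np.array([250,155])
M=np.array([(-115,55,23),(-115,43,23),(115,55,23),(115,-9,23),(95,43,23),(47,5,18),(47,-9,18),(-115,-55,10),(115,-55,10)])/1e3
U=cv([(72,347),(88,368),(500,40),(584,153),(480,84),(445,219),(459,245),(222,552),(643,240)])
fun=lambda H:(proj(f,toW(H,M))-U).ravel()
s=least_squares(fun,[.5,.07,-.95],loss='soft_l1'); H=s.x
print("H",H.round(4),s.fun.reshape(-1,2).round(2).tolist())
np.save("H.npy",H)
c=onplane(f,cv([(204,415),(301,358),(342,428),(246,487)]),.022); ch=toH(H,c)
print("cell",ch.round(4).tolist(),ch.mean(0), c.mean(0), np.arctan2(*(ch[1]-ch[0])[1::-1]),np.arctan2(*(ch[2]-ch[3])[1::-1]))
k=toH(H,onplane(f,cv([(384,297)]),.0345)); print("knob",k, "gate", np.radians(200)-(np.arctan2(k[0,1]+.002,k[0,0]-.039)%(2*np.pi)))
print("pivot",toH(H,onplane(f,cv([(437,243)]),.02)))
E
python3 -m creep '[{"linear":[0,0,0],"angular":[0,0,0],"grip":-1}]' 20
```

```text
H [ 0.4997  0.0705 -0.9312] [[-0.42, -0.38], [-0.4, 0.04], [-0.33, -1.03], [1.04, -0.24], [-0.32, -0.0], [-0.71, 0.14], [0.65, 0.1], [-0.12, 1.02], [1.38, 0.24]]
cell [[-0.0859, -0.0027, 0.022], [-0.0382, -0.0075, 0.022], [-0.0416, -0.0418, 0.022], [-0.0893, -0.0378, 0.022]] [-0.06373991 -0.02246243  0.022     ] [0.44366716 0.10827568 0.022     ] -0.09974574981501722 -0.0825973371373948
knob [[ 0.0049158  -0.00812719  0.0345    ]] gate 0.17119943631725087
pivot [[ 0.0387762  -0.00200711  0.02      ]]
t: 1.45
tool_pos: [0.2234, -0.6634, 0.4047]
ee_rot: [0.987, 0.162, 0.0, -0.0]
force: [0.0, 0.0, -0.3]
finger_gap: 0.944
grasp_force: 0.0
```

```bash
python3 -m creep '[{"linear":[0,-1,0],"angular":[0,0,0],"grip":-1},{"linear":[0,-1,0],"angular":[0,0,0],"grip":-1},{"linear":[0,-1,0],"angular":[0,0,0],"grip":-1},{"linear":[0,-1,0],"angular":[0,0,0],"grip":-1},{"linear":[0,-1,0],"angular":[0,0,0],"grip":-1}]' && python3 -m creep '[{"linear":[0,-1,0],"angular":[0,0,0],"grip":-1},{"linear":[0,-1,0],"angular":[0,0,0],"grip":-1},{"linear":[0,-1,0],"angular":[0,0,0],"grip":-1},{"linear":[0,-1,0],"angular":[0,0,0],"grip":-1},{"linear":[0,0,0],"angular":[0,0,0],"grip":-1}]'
```

```text
t: 1.95
tool_pos: [0.1832, -0.544, 0.4048]
ee_rot: [0.987, 0.162, 0.0, 0.0]
force: [0.9, 0.5, -0.4]
finger_gap: 0.505
grasp_force: 0.0
t: 2.45
tool_pos: [0.1509, -0.4481, 0.4045]
ee_rot: [0.987, 0.162, -0.0, -0.0]
force: [1.3, -1.3, 0.2]
finger_gap: 0.066
grasp_force: 0.0
```

```bash
python3 -m creep '[{"linear":[1,0,0],"angular":[0,0,-0.4],"grip":-1},{"linear":[1,0,0],"angular":[0,0,-0.4],"grip":-1},{"linear":[1,0,0],"angular":[0,0,-0.4],"grip":-1},{"linear":[1,0,0],"angular":[0,0,-0.4],"grip":-1},{"linear":[1,0,0],"angular":[0,0,-0.4],"grip":-1}]' && python3 -m creep '[{"linear":[1,-0.1,0],"angular":[0,0,-0.4],"grip":-1},{"linear":[1,-0.1,0],"angular":[0,0,-0.4],"grip":-1},{"linear":[1,-0.1,0],"angular":[0,0,-0.4],"grip":-1},{"linear":[1,-0.1,0],"angular":[0,0,-0.4],"grip":-1},{"linear":[1,-0.1,0],"angular":[0,0,-0.4],"grip":-1}]'
```

```text
t: 2.95
tool_pos: [0.2658, -0.3977, 0.405]
ee_rot: [0.954, 0.298, 0.0, 0.0]
force: [-0.2, -1.0, 0.5]
finger_gap: 0.003
grasp_force: 0.0
t: 3.45
tool_pos: [0.3516, -0.3061, 0.405]
ee_rot: [0.904, 0.428, 0.0, 0.0]
force: [-0.2, -0.4, 0.4]
finger_gap: 0.006
grasp_force: 0.0
```

```bash
python3 -m creep '[{"linear":[1,-0.1,0],"angular":[0,0,-0.5],"grip":-1},{"linear":[1,-0.1,0],"angular":[0,0,-0.5],"grip":-1},{"linear":[1,-0.1,0],"angular":[0,0,-0.5],"grip":-1},{"linear":[1,0,0],"angular":[0,0,-0.5],"grip":-1},{"linear":[1,0,0],"angular":[0,0,-0.5],"grip":-1}]' && python3 -m creep '[{"linear":[1,0,0],"angular":[0,0,-0.5],"grip":-1},{"linear":[1,0,0],"angular":[0,0,-0.5],"grip":-1},{"linear":[1,0,0],"angular":[0,0,-0.5],"grip":-1},{"linear":[1,0,0],"angular":[0,0,-0.5],"grip":-1},{"linear":[1,0,0],"angular":[0,0,-0.5],"grip":-1}]'
python3 - <<'E'
from h import *
H=np.load("H.npy")
for p in [(-.064,-.065,.2),(-.062,-.07,.2)]: print(toW(H,p),)
E
```

```text
t: 3.95
tool_pos: [0.4102, -0.1952, 0.4051]
ee_rot: [0.815, 0.579, 0.0, 0.0]
force: [-0.0, -0.6, -0.1]
finger_gap: 0.006
grasp_force: 0.0
t: 4.45
tool_pos: [0.4345, -0.073, 0.4051]
ee_rot: [0.702, 0.712, 0.0, 0.0]
force: [-0.0, 0.4, -0.1]
finger_gap: 0.009
grasp_force: 0.0
[[0.40938191 0.08309566 0.2       ]]
[[0.40656386 0.07850669 0.2       ]]
```

```bash
python3 -m creep '[{"linear":[1,0,0],"angular":[0,0,-0.9],"grip":-1},{"linear":[1,0.2,0],"angular":[0,0,-0.9],"grip":-1},{"linear":[1,0.2,0],"angular":[0,0,-0.9],"grip":-1},{"linear":[1,0.2,0],"angular":[0,0,-0.9],"grip":-1},{"linear":[1,0.2,0],"angular":[0,0,-0.9],"grip":-1}]' && python3 -m creep '[{"linear":[0,0,0],"angular":[0,0,0],"grip":-1}]'
cat > where.py <<'E'
from h import *
from bench import manip
H=np.load("H.npy"); s=manip.get_state(); q=R.from_quat(s["ee_rot"]); t=s["tool_pos"]+q.apply([0,0,manip.finger_overhang])
ax=np.degrees(np.arctan2(*q.apply([1,0,0])[1::-1]))-np.degrees(H[2])
print("tipH mm",(toH(H,t)*1e3).round(1),"toolx ang in H",round(ax,1),"tilt axis z",q.apply([0,0,1]).round(3),"F_H",toH(np.r_[0,0,H[2]],s["force"]).round(1),"j",s["joints"].round(2),"t",round(s["t"],2))
E
python3 where.py
```

```text
t: 4.95
tool_pos: [0.4212, 0.0524, 0.4051]
ee_rot: [0.447, 0.895, 0.0, 0.0]
force: [-0.0, -0.2, 0.3]
finger_gap: 0.003
grasp_force: 0.0
t: 5.05
tool_pos: [0.4205, 0.053, 0.4049]
ee_rot: [0.447, 0.895, 0.0, 0.0]
force: [0.0, -0.3, -1.0]
finger_gap: 0.007
grasp_force: 0.0
tipH mm [[-33.2 -73.9 214.1]] toolx ang in H 180.3 tilt axis z [ 0.  0. -1.] F_H [[ 0.2 -0.1 -1. ]] j [ 0.07 -0.08  2.27  0.    0.95 -0.57] t 5.05
```

```bash
python3 -m creep '[{"linear":[0.6,0.2,0.7],"angular":[0,0,0],"grip":-1},{"linear":[0.6,0.2,1],"angular":[0,0,0],"grip":-1},{"linear":[0,0.1,1],"angular":[0,0,0],"grip":-1},{"linear":[0,0,1],"angular":[0,0,0],"grip":-1},{"linear":[0,0,1],"angular":[0,0,0],"grip":-1}]' && python3 -m creep '[{"linear":[0,0,1],"angular":[0,0,0],"grip":-1},{"linear":[0,0,0.5],"angular":[0,0,0],"grip":-1},{"linear":[0,0,0],"angular":[0,0,0],"grip":-1}]'; python3 where.py
```

```text
t: 5.55
tool_pos: [0.4135, 0.0826, 0.2865]
ee_rot: [0.45, 0.893, 0.0, 0.0]
force: [0.7, -0.3, 0.1]
finger_gap: 0.009
grasp_force: 0.0
t: 5.85
tool_pos: [0.4128, 0.0825, 0.2486]
ee_rot: [0.45, 0.893, -0.001, -0.001]
force: [0.1, -0.5, -0.4]
finger_gap: 0.008
grasp_force: 0.0
tipH mm [[-61.7 -63.   57.8]] toolx ang in H 179.9 tilt axis z [-0.002 -0.    -1.   ] F_H [[ 0.4 -0.2 -0.4]] j [ 0.14  0.23  2.33 -0.    0.58 -0.5 ] t 5.85
```

```bash
python3 -m creep '[{"linear":[0,0,0.9],"angular":[0,0,0],"grip":-1},{"linear":[0,0,0.6],"angular":[0,0,0],"grip":-1},{"linear":[0,0,0.2],"angular":[0,0,0],"grip":-1},{"linear":[0,0,0],"angular":[0,0,0],"grip":-1}]'; python3 where.py; python3 - <<'E'
from bench import imaging; import cv2
f=imaging.grab_frame("top")["image"]; g=imaging.grab_frame("side")["image"]
a=cv2.resize(f[155:305,240:430],None,fx=3,fy=3,interpolation=cv2.INTER_CUBIC)
b=cv2.resize(g[160:290,280:400],None,fx=3,fy=3,interpolation=cv2.INTER_CUBIC)
c=cv2.copyMakeBorder(a,0,0,0,0,cv2.BORDER_CONSTANT); import numpy as np
o=np.zeros((450,570,3),np.uint8);o[:]=a
cv2.imwrite("pics/d1.png",o); cv2.imwrite("pics/d2.png",b)
E
```

```text
t: 6.25
tool_pos: [0.4131, 0.0828, 0.2076]
ee_rot: [0.449, 0.893, 0.0, 0.0]
force: [-0.2, -0.5, 0.3]
finger_gap: 0.003
grasp_force: 0.0
tipH mm [[-61.5 -62.2  16.8]] toolx ang in H 179.9 tilt axis z [ 0.  0. -1.] F_H [[ 0.3 -0.4  0.3]] j [ 0.14  0.33  2.33  0.    0.48 -0.5 ] t 6.25
```

View pics/d1.png

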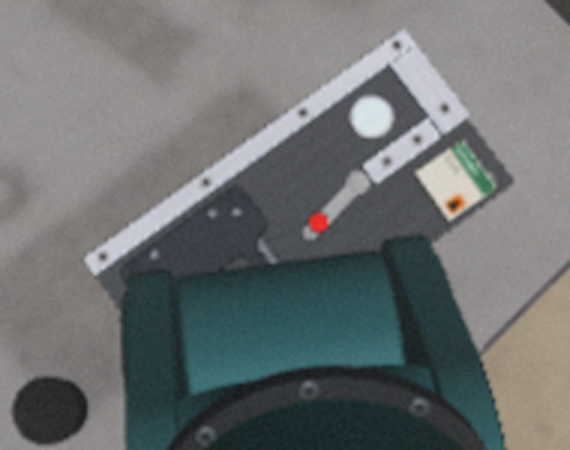

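```bash
python3 -m creep '[{"linear":[0,0.2,0.1],"angular":[0,0,0],"grip":-1},{"linear":[0,0.2,0],"angular":[0,0,0],"grip":-1},{"linear":[0,0.2,0],"angular":[0,0,0],"grip":-1},{"linear":[0,0.2,0],"angular":[0,0,0],"grip":-1},{"linear":[0,0.2,0],"angular":[0,0,0],"grip":-1}]';python3 where.py; python3 -m creep '[{"linear":[0,0.2,0],"angular":[0,0,0],"grip":-1},{"linear":[0,0.2,0],"angular":[0,0,0],"grip":-1},{"linear":[0,0.2,0],"angular":[0,0,0],"grip":-1},{"linear":[0,0.2,0],"angular":[0,0,0],"grip":-1},{"linear":[0,0,0],"angular":[0,0,0],"grip":-1}]'; python3 where.py
python3 - <<'E'
from bench import imaging; import cv2
g=imaging.grab_frame("side")["image"]
cv2.imwrite("pics/e1.png",cv2.resize(g[160:290,270:420],None,fx=4,fy=4,interpolation=cv2.INTER_CUBIC))
E
```

```text
t: 6.85
tool_pos: [0.4331, 0.0981, 0.2048]
ee_rot: [0.449, 0.893, -0.0, -0.0]
force: [-0.5, -0.1, 0.9]
finger_gap: 0.009
grasp_force: 0.5
tipH mm [[-61.9 -37.   14. ]] toolx ang in H 180.0 tilt axis z [-0. -0. -1.] F_H [[-0.3 -0.5  0.9]] j [ 0.17  0.36  2.29  0.    0.49 -0.47] t 6.85
t: 7.35
tool_pos: [0.4494, 0.11, 0.2048]
ee_rot: [0.449, 0.893, 0.0, 0.0]
force: [-0.3, 0.2, -0.1]
finger_gap: 0.004
grasp_force: 0.0
tipH mm [[-61.7 -16.7  14. ]] toolx ang in H 180.0 tilt axis z [ 0.001  0.    -1.   ] F_H [[-0.3 -0.1 -0.1]] j [ 0.19  0.38  2.25  0.    0.51 -0.45] t 7.35
```

View pics/e1.png

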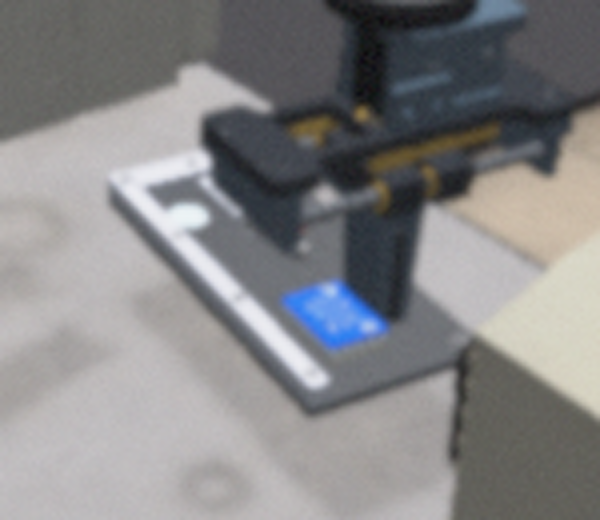

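```bash
python3 -m creep '[{"linear":[0,0.2,0],"angular":[0,0,0],"grip":-1},{"linear":[0,0.1,0],"angular":[0,0,0],"grip":-1},{"linear":[0,0.04,0],"angular":[0,0,0],"grip":-1},{"linear":[0,0,0],"angular":[0,0,0],"grip":-1}]';python3 where.py; python3 -m creep '[{"linear":[0,0.06,0],"angular":[0,0,0],"grip":-1},{"linear":[0,0,0],"angular":[0,0,0],"grip":-1}]'; python3 where.py;  python3 -m creep '[{"linear":[0,0.04,0],"angular":[0,0,0],"grip":-1},{"linear":[0,0,0],"angular":[0,0,0],"grip":-1}]'; python3 where.py
```

```text
t: 7.8
tool_pos: [0.4557, 0.1148, 0.2047]
ee_rot: [0.449, 0.893, 0.0, 0.0]
force: [0.1, -0.4, -0.0]
finger_gap: 0.006
grasp_force: 0.0
tipH mm [[-61.8  -8.9  13.9]] toolx ang in H 180.0 tilt axis z [ 0.  0. -1.] F_H [[ 0.4 -0.1 -0. ]] j [ 0.2   0.39  2.24  0.    0.52 -0.44] t 7.8
t: 8.0
tool_pos: [0.4569, 0.1157, 0.2048]
ee_rot: [0.449, 0.893, 0.0, 0.0]
force: [-0.5, 0.5, -0.3]
finger_gap: 0.004
grasp_force: 0.0
tipH mm [[-61.8  -7.4  14. ]] toolx ang in H 180.0 tilt axis z [ 0.  0. -1.] F_H [[-0.7 -0.1 -0.3]] j [ 0.2   0.39  2.24  0.    0.52 -0.44] t 8.0
t: 8.2
tool_pos: [0.4577, 0.1163, 0.2048]
ee_rot: [0.449, 0.893, 0.0, 0.0]
force: [-0.5, 0.1, 0.2]
finger_gap: 0.004
grasp_force: 0.1
tipH mm [[-61.8  -6.4  14. ]] toolx ang in H 180.0 tilt axis z [ 0.  0. -1.] F_H [[-0.3 -0.3  0.2]] j [ 0.2   0.39  2.24  0.    0.52 -0.44] t 8.2
```

Not in contact with the rail yet; keep nudging until the force rises.

```bash
for i in 1; do python3 -m creep '[{"linear":[0,0.04,0],"angular":[0,0,0],"grip":-1},{"linear":[0,0,0],"angular":[0,0,0],"grip":-1}]' >/dev/null; python3 where.py; done; python3 -m creep '[{"linear":[0,0.04,0],"angular":[0,0,0],"grip":-1},{"linear":[0,0,0],"angular":[0,0,0],"grip":-1}]'>/dev/null; python3 where.py
python3 - <<'E'
from bench import spotter,imaging
from h import *
H=np.load("H.npy")
g=imaging.grab_frame("side")
r=spotter.silhouettes("side","flow_cell")
hsv=cv2.cvtColor(g["image"],cv2.COLOR_BGR2HSV)
m=cv2.inRange(hsv,(100,120,70),(125,255,255)); m[:160]=0;m[290:]=0;m[:,:270]=0;m[:,420:]=0
m=cv2.morphologyEx(m,cv2.MORPH_CLOSE,np.ones((5,5)))
n,l,st,_=cv2.connectedComponentsWithStats(m); k=1+st[1:,4].argmax(); pts=np.argwhere(l==k)[:,::-1].astype(np.float32)
w=toH(H,onplane(g,pts,.022))[:,:2]*1e3
print(st[k],cv2.minAreaRect(w.astype(np.float32)), w.min(0),w.max(0))
E
```

```text
tipH mm [[-61.8  -5.4  14. ]] toolx ang in H 180.0 tilt axis z [ 0.  0. -1.] F_H [[-0.6 -0.5 -0.3]] j [ 0.2   0.39  2.23  0.    0.52 -0.44] t 8.4
tipH mm [[-61.8  -4.4  14. ]] toolx ang in H 180.0 tilt axis z [ 0.  0. -1.] F_H [[-0.   0.7  0.5]] j [ 0.2   0.39  2.23  0.    0.52 -0.44] t 8.6
[336 232  26  17 266] ((-66.5663833618164, 21.302452087402344), (52.37513732910156, 37.68642044067383), 0.08726415783166885) [-92.7799047    2.48777339] [-40.39615347  40.17892542]
```

```bash
python3 -m creep '[{"linear":[0,0.04,0],"angular":[0,0,0],"grip":-1},{"linear":[0,0,0],"angular":[0,0,0],"grip":-1}]' >/dev/null; python3 where.py; python3 -m creep '[{"linear":[0,0.04,0],"angular":[0,0,0],"grip":-1},{"linear":[0,0,0],"angular":[0,0,0],"grip":-1}]'>/dev/null; python3 where.py;  python3 -m creep '[{"linear":[0,0.04,0],"angular":[0,0,0],"grip":-1},{"linear":[0,0,0],"angular":[0,0,0],"grip":-1}]'>/dev/null; python3 where.py
```

```text
tipH mm [[-61.8  -3.4  13.9]] toolx ang in H 180.0 tilt axis z [ 0.  0. -1.] F_H [[-0.6 -0.1 -0.7]] j [ 0.2   0.39  2.23  0.    0.52 -0.44] t 8.9
tipH mm [[-61.8  -2.4  14. ]] toolx ang in H 180.0 tilt axis z [ 0.  0. -1.] F_H [[-0.6 -0.7 -0.4]] j [ 0.2   0.39  2.23  0.    0.52 -0.44] t 9.1
tipH mm [[-61.8  -1.5  13.9]] toolx ang in H 180.0 tilt axis z [-0. -0. -1.] F_H [[ 0.3 -0.5  0.7]] j [ 0.2   0.39  2.23  0.    0.52 -0.44] t 9.3
```

```bash
cat > cell.py <<'E'
from bench import imaging
from h import *
import sys
H=np.load("H.npy")
g=imaging.grab_frame(sys.argv[1])
hsv=cv2.cvtColor(g["image"],cv2.COLOR_BGR2HSV)
m=cv2.inRange(hsv,(100,120,70),(125,255,255))
roi=np.zeros_like(m); cv2.fillConvexPoly(roi,proj(g,toW(H,np.array([(-115,-55,22),(115,-55,22),(115,55,22),(-115,55,22)])/1e3)).astype(int),255)
m=cv2.morphologyEx(m&roi,cv2.MORPH_CLOSE,np.ones((5,5)))
n,l,st,_=cv2.connectedComponentsWithStats(m); k=1+st[1:,4].argmax(); pts=np.argwhere(l==k)[:,::-1].astype(np.float32)
w=toH(H,onplane(g,pts,.022))[:,:2]*1e3
print(st[k],cv2.minAreaRect(w.astype(np.float32)), w.min(0),w.max(0),w.mean(0))
E
python3 cell.py side
python3 -m creep '[{"linear":[0,0.04,0],"angular":[0,0,0],"grip":-1},{"linear":[0,0,0],"angular":[0,0,0],"grip":-1}]' >/dev/null; python3 where.py; python3 -m creep '[{"linear":[0,0.04,0],"angular":[0,0,0],"grip":-1},{"linear":[0,0,0],"angular":[0,0,0],"grip":-1}]'>/dev/null; python3 where.py;  python3 cell.py side
```

```text
[336 232  25  17 257] ((-66.9496078491211, 23.59092140197754), (37.19368362426758, 52.52993392944336), 88.2637710571289) [-92.7799047    4.62571419] [-40.39615347  41.98361223] [-67.72721664  24.32910242]
tipH mm [[-62.   -1.4  13.8]] toolx ang in H 180.0 tilt axis z [-0.002 -0.001 -1.   ] F_H [[ 0.4 -5.9  6.1]] j [ 0.2   0.39  2.23 -0.    0.52 -0.43] t 9.55
tipH mm [[-62.1  -1.3  13.7]] toolx ang in H 180.0 tilt axis z [-0.004 -0.001 -1.   ] F_H [[  4.2 -13.4  12.8]] j [ 0.2   0.39  2.22 -0.    0.53 -0.43] t 9.75
[336 232  25  17 255] ((-66.9390640258789, 23.47820281982422), (51.58761978149414, 36.96636199951172), 0.18098348379135132) [-92.7799047    4.99402099] [-41.14454551  41.98361223] [-67.88399782  24.37350441]
```

```bash
python3 -m creep '[{"linear":[0,-0.3,0],"angular":[0,0,0],"grip":-1},{"linear":[0,0,-0.8],"angular":[0,0,0],"grip":-1},{"linear":[0.8,0,-0.8],"angular":[0,0,0],"grip":-1},{"linear":[1,0.6,0],"angular":[0,0,0],"grip":-1},{"linear":[0.6,0.6,0],"angular":[0,0,0],"grip":-1}]' >/dev/null && python3 -m creep '[{"linear":[0,0,0],"angular":[0,0,0],"grip":-1}]'; python3 where.py; python3 cell.py side
python3 - <<'E'
from bench import imaging; import cv2
g=imaging.grab_frame("top")["image"]
cv2.imwrite("pics/f1.png",g[:,:420])
E
```

```text
t: 10.4
tool_pos: [0.4458, 0.1836, 0.2452]
ee_rot: [0.448, 0.894, 0.001, 0.001]
force: [-0.1, 0.3, 0.9]
finger_gap: 0.007
grasp_force: 0.0
tipH mm [[-122.8   24.6   54.4]] toolx ang in H 180.1 tilt axis z [ 0.002  0.001 -1.   ] F_H [[-0.3  0.1  0.9]] j [ 0.34  0.31  2.22  0.    0.61 -0.3 ] t 10.4
[336 232  25  17 239] ((-67.10621643066406, 25.463014602661133), (33.41520690917969, 52.02103805541992), 88.4583969116211) [-92.7799047    8.26218235] [-41.14454551  41.98361223] [-67.8176405   25.57284614]
```

View pics/f1.png

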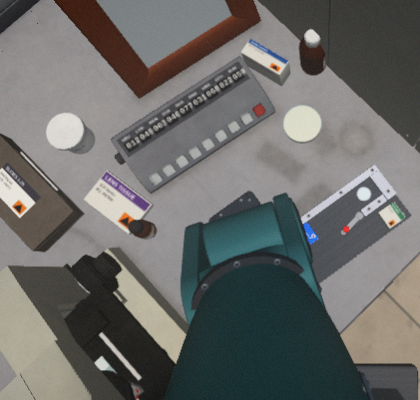

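```bash
python3 -m creep '[{"linear":[0,-0.07,0.8],"angular":[0,0,0],"grip":-1},{"linear":[0,0,0.6],"angular":[0,0,0],"grip":-1},{"linear":[0,0,0.2],"angular":[0,0,0],"grip":-1},{"linear":[0,0,0],"angular":[0,0,0],"grip":-1}]' >/dev/null; python3 where.py; python3 -m creep '[{"linear":[-0.2,0,0],"angular":[0,0,0],"grip":-1},{"linear":[-0.2,0,0],"angular":[0,0,0],"grip":-1},{"linear":[-0.2,0,0],"angular":[0,0,0],"grip":-1},{"linear":[-0.2,0,0],"angular":[0,0,0],"grip":-1},{"linear":[-0.2,0,0],"angular":[0,0,0],"grip":-1}]' >/dev/null;python3 where.py; python3 cell.py side
```

```text
tipH mm [[-121.5   20.4   13.4]] toolx ang in H 179.9 tilt axis z [-0.001 -0.001 -1.   ] F_H [[ 0.1  0.8 -0.2]] j [ 0.34  0.4   2.22 -0.    0.52 -0.3 ] t 10.9
tipH mm [[-96.2  21.3  14.2]] toolx ang in H 180.0 tilt axis z [ 0.  0. -1.] F_H [[-0.2  0.2  0.3]] j [ 0.29  0.4   2.21  0.    0.53 -0.35] t 11.4
[336 229  15  17 189] ((-53.545963287353516, 28.702823638916016), (29.689781188964844, 57.999755859375), 57.67694091796875) [-82.3256973    6.26318666] [-28.53495109  41.99635556] [-54.25060402  26.95980599]
```

```bash
python3 -m creep '[{"linear":[-0.2,0.02,0],"angular":[0,0,0],"grip":-1},{"linear":[-0.2,0.01,0],"angular":[0,0,0],"grip":-1},{"linear":[-0.2,0.01,0],"angular":[0,0,0],"grip":-1},{"linear":[-0.2,0.01,0],"angular":[0,0,0],"grip":-1},{"linear":[-0.2,0.01,0],"angular":[0,0,0],"grip":-1}]' >/dev/null;python3 where.py; python3 -m creep '[{"linear":[-0.2,0.01,0],"angular":[0,0,0],"grip":-1},{"linear":[-0.2,0.01,0],"angular":[0,0,0],"grip":-1},{"linear":[-0.2,0.01,0],"angular":[0,0,0],"grip":-1},{"linear":[-0.2,0.01,0],"angular":[0,0,0],"grip":-1},{"linear":[-0.2,0.01,0],"angular":[0,0,0],"grip":-1}]' >/dev/null;python3 where.py; python3 cell.py side; python3 cell.py top
```

```text
tipH mm [[-71.3  22.8  13.9]] toolx ang in H 180.0 tilt axis z [-0.  0. -1.] F_H [[-0.3 -0.3  0.3]] j [ 0.24  0.41  2.19  0.    0.54 -0.4 ] t 11.95
tipH mm [[-46.4  24.   13.9]] toolx ang in H 180.0 tilt axis z [-0.  0. -1.] F_H [[-1.4 -0.5 -0.6]] j [ 0.2   0.42  2.17  0.    0.55 -0.44] t 12.45
[322 218  15  16 147] ((-2.1710643768310547, 32.98370361328125), (30.982341766357422, 59.23064041137695), 59.37717056274414) [-32.31526449   6.49560536] [19.71746616 42.21718329] [-2.82923965 28.47990912]Traceback (most recent call last):
  File "cell.py", line 10, in <module>
    n,l,st,_=cv2.connectedComponentsWithStats(m); k=1+st[1:,4].argmax(); pts=np.argwhere(l==k)[:,::-1].astype(np.float32)
                                                      ~~~~~~~~~~~~~~~^^
ValueError: attempt to get argmax of an empty sequence
```

```bash
python3 -m creep '[{"linear":[-0.2,0.01,0],"angular":[0,0,0],"grip":-1},{"linear":[-0.2,0,0],"angular":[0,0,0],"grip":-1},{"linear":[-0.2,0.01,0],"angular":[0,0,0],"grip":-1},{"linear":[-0.2,0,0],"angular":[0,0,0],"grip":-1},{"linear":[-0.2,0,0],"angular":[0,0,0],"grip":-1}]' >/dev/null;python3 where.py; python3 cell.py side;  python3 -m creep '[{"linear":[-0.2,0,0],"angular":[0,0,0],"grip":-1},{"linear":[-0.2,0,0],"angular":[0,0,0],"grip":-1},{"linear":[-0.2,0,0],"angular":[0,0,0],"grip":-1},{"linear":[-0.2,0,0],"angular":[0,0,0],"grip":-1},{"linear":[-0.2,0,0],"angular":[0,0,0],"grip":-1}]' >/dev/null;python3 where.py; python3 cell.py side
```

```text
tipH mm [[-21.3  24.4  13.9]] toolx ang in H 180.0 tilt axis z [-0.  0. -1.] F_H [[-0.  -1.   0.5]] j [ 0.15  0.44  2.15  0.    0.56 -0.48] t 13.05
[318 214  13  14 118] ((20.001474380493164, 33.00785827636719), (26.981735229492188, 53.37899398803711), 60.108577728271484) [-7.6274807  8.0107442] [41.08038172 40.30605629] [20.06965336 28.7605607 ]
tipH mm [[ 3.6 24.4 13.9]] toolx ang in H 180.0 tilt axis z [-0.  0. -1.] F_H [[-0.6  0.   0.3]] j [ 0.11  0.45  2.13  0.    0.57 -0.53] t 13.6
[312 209  14  13 121] ((45.253108978271484, 33.22736358642578), (28.29277992248535, 51.538482666015625), 64.14903259277344) [17.18160348  9.4577519 ] [69.70909442 40.35439944] [46.94672426 29.21428976]
```

```bash
python3 -m creep '[{"linear":[-0.2,0,0],"angular":[0,0,0],"grip":-1},{"linear":[-0.2,0,0],"angular":[0,0,0],"grip":-1},{"linear":[-0.2,0,0],"angular":[0,0,0],"grip":-1},{"linear":[-0.2,0,0],"angular":[0,0,0],"grip":-1},{"linear":[0,0,0],"angular":[0,0,0],"grip":-1}]' >/dev/null;python3 where.py; python3 -m creep '[{"linear":[-0.06,0,0],"angular":[0,0,0],"grip":-1},{"linear":[-0.06,0,0],"angular":[0,0,0],"grip":-1},{"linear":[0,0,0],"angular":[0,0,0],"grip":-1}]' >/dev/null;python3 where.py; python3 -m creep '[{"linear":[-0.04,0,0],"angular":[0,0,0],"grip":-1},{"linear":[0,0,0],"angular":[0,0,0],"grip":-1}]' >/dev/null;python3 where.py; python3 -m creep '[{"linear":[-0.04,0,0],"angular":[0,0,0],"grip":-1},{"linear":[0,0,0],"angular":[0,0,0],"grip":-1}]' >/dev/null;python3 where.py
```

```text
tipH mm [[23.9 24.5 14. ]] toolx ang in H 179.9 tilt axis z [ 0.  0. -1.] F_H [[ 0.3 -0.6 -0.2]] j [ 0.08  0.46  2.11 -0.    0.57 -0.56] t 14.15
tipH mm [[26.3 24.5 14. ]] toolx ang in H 180.0 tilt axis z [ 0. -0. -1.] F_H [[ 0.6 -0.  -0.3]] j [ 0.08  0.46  2.11 -0.    0.58 -0.56] t 14.45
tipH mm [[27.3 24.5 14. ]] toolx ang in H 180.0 tilt axis z [ 0. -0. -1.] F_H [[0.3 0.5 0.2]] j [ 0.07  0.46  2.11 -0.    0.58 -0.56] t 14.65
tipH mm [[28.3 24.4 13.9]] toolx ang in H 180.0 tilt axis z [-0.  0. -1.] F_H [[0.5 0.1 0.5]] j [ 0.07  0.46  2.1   0.    0.58 -0.57] t 14.85
```

```bash
python3 -m creep '[{"linear":[-0.04,0,0],"angular":[0,0,0],"grip":-1},{"linear":[0,0,0],"angular":[0,0,0],"grip":-1}]' >/dev/null;python3 where.py; python3 -m creep '[{"linear":[-0.04,0,0],"angular":[0,0,0],"grip":-1},{"linear":[0,0,0],"angular":[0,0,0],"grip":-1}]' >/dev/null;python3 where.py;  python3 -m creep '[{"linear":[-0.04,0,0],"angular":[0,0,0],"grip":-1},{"linear":[0,0,0],"angular":[0,0,0],"grip":-1}]' >/dev/null;python3 where.py
```

```text
tipH mm [[28.7 24.4 13.9]] toolx ang in H 179.9 tilt axis z [-0.001  0.001 -1.   ] F_H [[-7.6  1.6  3.3]] j [ 0.07  0.46  2.1   0.    0.58 -0.57] t 15.05
tipH mm [[28.9 24.2 13.9]] toolx ang in H 179.9 tilt axis z [-0.002  0.001 -1.   ] F_H [[-17.1   5.6   6.7]] j [ 0.07  0.46  2.1   0.    0.58 -0.57] t 15.25
tipH mm [[29.  24.2 13.9]] toolx ang in H 179.9 tilt axis z [-0.003  0.002 -1.   ] F_H [[-25.6   7.   10. ]] j [ 0.07  0.46  2.1   0.    0.58 -0.57] t 15.45
```

```bash
python3 -m creep '[{"linear":[0.15,0,0],"angular":[0,0,0],"grip":-1},{"linear":[0.3,0,0],"angular":[0,0,0],"grip":-1},{"linear":[0,0,-0.8],"angular":[0,0,0],"grip":-1},{"linear":[0,0,-0.8],"angular":[0,0,0],"grip":-1},{"linear":[0.3,-0.4,0],"angular":[0,0,0],"grip":-1}]' >/dev/null;python3 -m creep '[{"linear":[0.4,-1,0],"angular":[0,0,0],"grip":-1},{"linear":[0,-0.9,0],"angular":[0,0,0],"grip":-1},{"linear":[0,0,0],"angular":[0,0,0],"grip":-1}]' >/dev/null; python3 where.py; python3 cell.py side; python3 - <<'E'
from bench import imaging; import cv2
g=imaging.grab_frame("side")["image"]
cv2.imwrite("pics/g1.png",cv2.resize(g[170:280,280:400],None,fx=5,fy=5,interpolation=cv2.INTER_CUBIC))
E
```

```text
tipH mm [[  0.9 -36.3  53. ]] toolx ang in H 179.9 tilt axis z [-0.003 -0.    -1.   ] F_H [[-0.4  0.5 -0.2]] j [ 0.05  0.31  2.23 -0.    0.6  -0.59] t 16.25
[307 205  20  12 134] ((65.77778625488281, 25.703697204589844), (48.45075225830078, 29.311349868774414), 0.09717481583356857) [41.53437744 11.07755298] [89.98887495 40.39724072] [65.02601783 27.17625638]
```

View pics/g1.png

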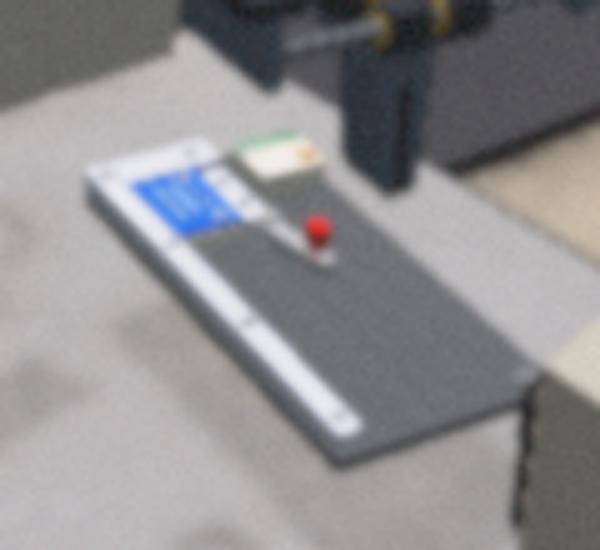

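```bash
python3 -m creep '[{"linear":[0,0,0.5],"angular":[0,0,0],"grip":-1},{"linear":[0,0,0.5],"angular":[0,0,0],"grip":-1},{"linear":[0,0.2,0.08],"angular":[0,0,0],"grip":-1},{"linear":[0,0.2,0],"angular":[0,0,0],"grip":-1},{"linear":[0,0.2,0],"angular":[0,0,0],"grip":-1}]' >/dev/null;python3 where.py; python3 -m creep '[{"linear":[0,0.2,0],"angular":[0,0,0],"grip":-1},{"linear":[0,0.2,0],"angular":[0,0,0],"grip":-1},{"linear":[0,0.2,0],"angular":[0,0,0],"grip":-1},{"linear":[0,0.2,0],"angular":[0,0,0],"grip":-1},{"linear":[0,0.1,0],"angular":[0,0,0],"grip":-1}]' >/dev/null;python3 where.py; cat > knob.py <<'E'
from bench import imaging
from h import *
H=np.load("H.npy")
for c in("side","top"):
    g=imaging.grab_frame(c); hsv=cv2.cvtColor(g["image"],cv2.COLOR_BGR2HSV)
    m=cv2.inRange(hsv,(0,150,80),(8,255,255))|cv2.inRange(hsv,(172,150,80),(180,255,255))
    roi=np.zeros_like(m); cv2.fillConvexPoly(roi,proj(g,toW(H,np.array([(-30,-45,30),(60,-45,30),(60,45,30),(-30,45,30)])/1e3)).astype(int),255); p=np.argwhere(m&roi)[:,::-1]
    if len(p)<3: print(c,"none"); continue
    k=toH(H,onplane(g,p.mean(0),.030))[0]; print(c,len(p),(k*1e3).round(1),"gate",round(np.radians(200)-(np.arctan2(k[1]+.002,k[0]-.039)%(2*np.pi)),3))
E
python3 knob.py
```

```text
tipH mm [[  2.3 -17.6  26.7]] toolx ang in H 180.0 tilt axis z [-0.001 -0.    -1.   ] F_H [[-1.9 -1.1  0.3]] j [ 0.07  0.38  2.2   0.    0.56 -0.57] t 16.85
tipH mm [[ 2.7  5.  27.1]] toolx ang in H 180.0 tilt axis z [ 0.001 -0.    -1.   ] F_H [[ 1.7 -2.8  0.2]] j [ 0.09  0.4   2.16 -0.    0.58 -0.54] t 17.35
side 14 [13.8 17.4 30. ] gate 1.005
top none
```

```bash
python3 -m creep '[{"linear":[0,-0.3,0],"angular":[0,0,0],"grip":-1},{"linear":[0.5,0,0],"angular":[0,0,0],"grip":-1},{"linear":[0.4,0,0],"angular":[0,0,0],"grip":-1},{"linear":[0,0.6,0],"angular":[0,0,0],"grip":-1},{"linear":[0,0.5,0],"angular":[0,0,0],"grip":-1}]' >/dev/null;python3 -m creep '[{"linear":[0,0,0],"angular":[0,0,0],"grip":-1},{"linear":[-0.2,0.05,0],"angular":[0,0,0],"grip":-1},{"linear":[-0.2,0.05,0],"angular":[0,0,0],"grip":-1},{"linear":[-0.2,0.05,0],"angular":[0,0,0],"grip":-1},{"linear":[-0.2,0.05,0],"angular":[0,0,0],"grip":-1}]' >/dev/null;python3 where.py; python3 knob.py
```

```text
tipH mm [[ 0.2 30.2 27.2]] toolx ang in H 179.9 tilt axis z [ 0.001  0.001 -1.   ] F_H [[-2.4  1.   0.8]] j [ 0.12  0.43  2.12  0.    0.59 -0.52] t 18.45
side none
top none
```

```bash
python3 -m creep '[{"linear":[-0.2,0,0],"angular":[0,0,0],"grip":-1},{"linear":[-0.2,0,0],"angular":[0,0,0],"grip":-1},{"linear":[-0.16,0,0],"angular":[0,0,0],"grip":-1},{"linear":[0,0,0],"angular":[0,0,0],"grip":-1}]' >/dev/null;python3 where.py; python3 -m creep '[{"linear":[-0.06,0,0],"angular":[0,0,0],"grip":-1},{"linear":[-0.04,0,0],"angular":[0,0,0],"grip":-1},{"linear":[0,0,0],"angular":[0,0,0],"grip":-1}]' >/dev/null;python3 where.py; python3 -m creep '[{"linear":[-0.04,0,0],"angular":[0,0,0],"grip":-1},{"linear":[0,0,0],"angular":[0,0,0],"grip":-1}]' >/dev/null;python3 where.py;  python3 -m creep '[{"linear":[-0.04,0,0],"angular":[0,0,0],"grip":-1},{"linear":[0,0,0],"angular":[0,0,0],"grip":-1}]' >/dev/null;python3 where.py
```

```text
tipH mm [[14.6 29.4 27. ]] toolx ang in H 179.9 tilt axis z [ 0. -0. -1.] F_H [[-0.9 -0.1  0.1]] j [ 0.1   0.43  2.11 -0.    0.6  -0.54] t 18.95
tipH mm [[16.5 29.2 26.8]] toolx ang in H 180.0 tilt axis z [-0. -0. -1.] F_H [[-0.2 -0.3 -0. ]] j [ 0.1   0.43  2.11 -0.    0.6  -0.54] t 19.25
tipH mm [[17.4 29.3 26.9]] toolx ang in H 180.0 tilt axis z [-0.  0. -1.] F_H [[-1.5  0.4  0.2]] j [ 0.09  0.43  2.11  0.    0.6  -0.54] t 19.45
tipH mm [[18.  29.3 26.8]] toolx ang in H 180.0 tilt axis z [-0.001  0.    -1.   ] F_H [[-7.   1.8  1. ]] j [ 0.09  0.44  2.11  0.    0.6  -0.55] t 19.65
```

Force rises: at the stop. One more nudge, then withdraw and look.

```bash
python3 -m creep '[{"linear":[-0.04,0,0],"angular":[0,0,0],"grip":-1},{"linear":[0,0,0],"angular":[0,0,0],"grip":-1},{"linear":[0,0,0],"angular":[0,0,0],"grip":-1}]' >/dev/null;python3 where.py; python3 -m creep '[{"linear":[0.2,0,0],"angular":[0,0,0],"grip":-1},{"linear":[0.4,0,0],"angular":[0,0,0],"grip":-1},{"linear":[0,0,-1],"angular":[0,0,0],"grip":-1},{"linear":[0,-0.5,-1],"angular":[0,0,0],"grip":-1},{"linear":[0,-1,0],"angular":[0,0,0],"grip":-1}]' >/dev/null; python3 -m creep '[{"linear":[0,-1,0],"angular":[0,0,0],"grip":-1},{"linear":[0,-1,0],"angular":[0,0,0],"grip":-1},{"linear":[0,0,0],"angular":[0,0,0],"grip":-1}]' >/dev/null; python3 where.py; python3 knob.py; python3 cell.py side; python3 cell.py top; python3 - <<'E'
from bench import imaging; import cv2, numpy as np
g=imaging.grab_frame("side")["image"]; f=imaging.grab_frame("top")["image"]
a=cv2.resize(g[180:260,290:390],(400,320),interpolation=cv2.INTER_CUBIC); b=cv2.resize(f[155:235,320:420],(400,320),interpolation=cv2.INTER_CUBIC)
cv2.imwrite("pics/k1.png",np.hstack([a,b]))
E
```

```text
tipH mm [[18.5 29.2 26.8]] toolx ang in H 180.0 tilt axis z [-0.002  0.001 -1.   ] F_H [[-12.    3.6   1.9]] j [ 0.09  0.44  2.11  0.    0.6  -0.55] t 19.95
tipH mm [[  3.3 -60.7  76.6]] toolx ang in H 179.9 tilt axis z [-0.002 -0.    -1.   ] F_H [[-0.   1.  -0.9]] j [ 0.02  0.23  2.27 -0.    0.64 -0.62] t 20.75
side 8 [38.5 32.9 30. ] gate 1.906
top none
[307 205  18  12  96] ((66.30044555664062, 25.7045841217041), (47.40544128417969, 29.311349868774414), 0.09717481583356857) [42.57629442 11.07755298] [89.98887495 40.39724072] [70.51137937 28.44145033]
[359 177  23  23 288] ((79.07781982421875, 24.346097946166992), (35.711021423339844, 30.209627151489258), 89.44361114501953) [63.90020711  6.44026992] [94.27821833 42.20439808] [81.64700012 23.74984636]
```

View pics/k1.png

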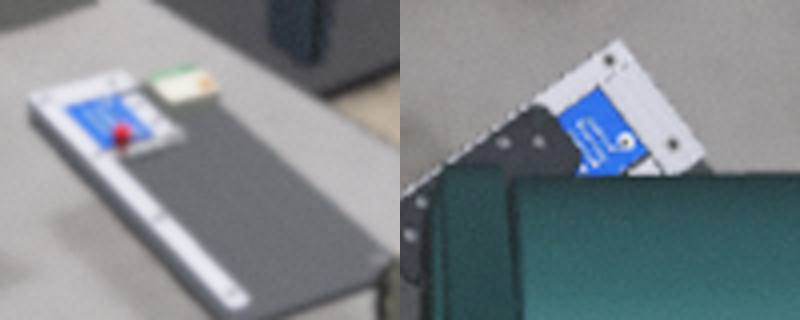

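The side view shows the red knob at crop pixel (122,133), directly behind the blue cell at (105,120). In the top view the cell's far edge meets the stop and rail at about (605,90). The hand is clear, so I'm handing in.

```bash
python3 -c "
from bench import workorder; print(workorder.close_job())"
```

```text
the job is handed in; nothing more can be done
None
```

I handed the job in at about 21 s: the flow cell is home against the rail and end stop, the gate measures about 1.91 rad (shut) behind it, and the hand is clear; the hand-in call returned no verdict.

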